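Load a cartridge cover rim-down in the test nest and close the guard

TASK

Take the blue cartridge cover out of the sloping rack and lay it in the white-edged nest of the test fixture, rim (hollow side) down and closed face up, sitting flat between the guides. Let go of it, and only then lower the clear guard with the orange handle until it is fully down. Leave the black cover in the rack, and do not disturb the cartridge on the scale.

Things in the scene. Friction and masses are not known exactly. Their poses are not given: they have to be found in the camera images.
- blue_cover: Blue cartridge cover, loose, about 60 g: a tray 84 (x) by 56 (y) by 16 mm, hollow underneath. Origin: centre of its open rim; +z out of the closed face (white label), 16 mm away. Starts in either cradle, rim against the 45 degree slope: +z points up and towards the rack's +x, +x down the slope. Its long sides (y = -28, +28 mm) overhang the cradle and can be gripped
- black_cover: Black cover of the same shape and size with a grey label, in the other cradle. Must stay there
- rack: Fixed aluminium plate 130 (x) by 210 (y) by 10 mm with two grey cradles, 36 mm wide, at about y = -56 and +56 mm. Each is a 45 degree slope facing the rack's +x, with a lip 9 mm high at its lower end; the slope's centre is 55 mm above the table over x = 0. Origin on the table under the plate's centre
- fixture: Fixed test fixture: dark steel base plate 240 (x, from -85 to +155) by 230 (y) by 12 mm. Origin on the table below the centre of the raised nest. Two posts 24 by 20 mm, 160 mm high, at x = 120, y = -100 and +100 mm hold the clear guard
- nest (a point): Centre of the nest floor, 42 mm above the table, axes as the fixture. Floor: top of a yellow block 104 (x) by 36 (y), 30 mm above the base plate; fingers fit beside it. White guides rise 7 mm, flared to 12 mm: at both ends (inner faces x = -44, +44) and at the corners of the long sides (inner faces y = -30, +30; |x| 31 to 43, 6 thick). A loaded cover has its origin here, 2 mm free all round
- guard (a joint): Height of the clear sliding guard above its fully lowered position, m: 0 down, at most 0.11. It stays where it is left; a few newtons move it
- guard_handle (a point): Middle of the top of the guard's orange handle, an upright bar 14 mm thick (fixture x), 90 long (y), 24 high, above a clear panel 176 mm wide, 5 thick. It lies 120 mm beyond the nest (fixture +x), 166 mm above the table when the guard is down
- cartridge: Small black and blue cartridge, 45 by 30 by 48 mm, loose on the steel pan (36 mm above the table) of a fixed white bench scale, 135 by 190 mm. Origin at the centre of its underside. Leave it alone
Things that resemble listed ones, but are neither listed nor needed, are in the scene too. Leave any green or turquoise look-alike of the blue_cover alone.

How it is judged (in metres and radians):
On the way, in this order (a step that is already met when the one before it is completed fails the run):
1. the blue cover sits flat in the nest, rim down, let go, while the guard is still up (over 40 mm) (angle between blue_cover's own z axis and vertical below 0.06 rad and horizontal distance between blue_cover and nest below 0.005 m and z of blue_cover in the frame of nest below 0.0025 m and angle between the x axis of blue_cover and the x axis of fixture, either way round below 0.12 rad and contact force between the fingers and blue_cover below 0.1 N and value of joint guard above 0.04 m), for 0.2 s.
2. the guard is fully down (value of joint guard below 0.004 m), for 0.2 s.
At the end, for the whole second after the job is handed in: The blue cover rests in the nest, closed face up and rim on the nest's floor (within 2.5 mm in height, 5 mm from its centre, flat within 0.06 rad, along the nest within 0.12 rad), and the guard is down within 4 mm; the black cover and the cartridge are where they were (angle between blue_cover's own z axis and vertical below 0.06 rad and horizontal distance between blue_cover and nest below 0.005 m and z of blue_cover in the frame of nest between -0.0025 and 0.0025 m and angle between the x axis of blue_cover and the x axis of fixture, either way round below 0.12 rad and linear speed of blue_cover below 0.02 m/s and value of joint guard below 0.004 m); the robot touches nothing.
It fails at once if the black cover is moved more than 15 mm (distance of black_cover from where it was at the start of the episode above 0.015 m).
It fails at once if the cartridge on the scale is moved more than 15 mm (distance of cartridge from where it was at the start of the episode above 0.015 m).
It also fails if it takes over 59 s, if anything falls off the work surface, if the arm or the gripper's body presses on something with over 40 N, if the wrist force passes 120 N, or if a joint passes its speed limit or range.

ROBOT

A 6-joint arm with a two-finger parallel gripper is mounted at the origin on the work surface. World frame = base frame: x ahead of the robot, y to its left, z up, the work surface at z = 0. Lengths are in mm, angles in degrees, forces in N, time in s.
With the tool pointing down it reaches from about 300 to 850 mm from the base axis. Payload 4.2 kg.
Tool frame: the origin (TCP) lies midway between the tips of the shut fingers; the grasp point (between the pads) lies 19 mm behind it; z points along the fingers, y is the line along which they close (so a half turn about z gives the same grasp; the last joint's range is limited). The gripper opens to 91 mm and grips with 3 to 60 N. Pads are 32 mm wide; open, the fingers measure 118 mm over their backs; the gripper's body (76 mm by 178 mm) begins 60 mm behind the grasp point.
Start: joints at [74.943, 18.312, 89.639, -0, 72.044, -1.146], TCP at [138.244, 558.15, 213.976] pointing down, gripper open.
Joint ranges: [-177.97, 177.97], [-48.28, 115.42], [12.27, 149.76], [-77.06, 257.06], [2.81, 150.46], [-146.56, 146.56]. Speed limits (degrees/s): [147.25, 147.25, 180, 180, 180, 180].

INTERFACE

Orientations are given as [roll, pitch, yaw] about the fixed x, y, z axes, in that order (R = Rz(yaw) Ry(pitch) Rx(roll)).
In Python, from workcell import state, grab_frame, camera_model, workorder gives the robot as it stands.
- The arm moves only by the tool carry_out, never from a script. Its argument "commands" is a list of rows, each a list of 7 numbers: the turn, a rotation vector about the tool's x, y, z in degrees, then the shift along the tool's x, y, z in mm, then the opening, from -1 (shut) to 1 (fully open). In form: [[ax, ay, az, dx, dy, dz, hand], ...]. A call has 1 to 20 rows; each row is the pose to reach, as a shift and turn from the pose commanded when the call began, along the tool's axes at that moment; what a row does not reach only later rows make up. A row lasts 1/10 s, in which the tool goes at most 50 mm and 8.59 degrees, less where a joint would pass 70% of its speed; a pose out of reach is approached as far as the arm can. A call with a gripper value outside its range is refused whole. The fingers move at their own pace and stop on an object; "force" is the grip in N (left out, the last holds). Time passes only in rows, so rows that repeat a pose let the fingers close. It gives the time, the measured TCP pose, the force, the opening and the grip force at its end, in the units of the state.
- state(): the state, without advancing time (a new reading comes with each control period).
- grab_frame(name): name is "side" or "top"; returns the picture (400x640x3 uint8, red, green, blue); there is no depth.
- camera_model(name): a dict with "fx", "fy", "cx", "cy" (pixels), "origin" and "rotation" of the camera in the world. Camera axes: x right, y up, looking along -z (the intrinsics and any distortion apply to the point x, -y, -z); pixel columns grow to the right and rows downward; lengths in mm; the calibration is good to about 2 mm. A picture is of the moment at which its call begins. camera_model takes no time and is no camera call.
- workorder.job_done(): hands the job in; it is judged then, once.
The state is a dict: "time_s": time; "qpos": joint angles; "qvel": joint speeds; "effort": joint torques, N m; "ee_pos": TCP position; "ee_rot": TCP orientation; "force": force on the tool from outside, world axes, zero at the start; "torque": the same for the moment, N m; "gripper_width": finger opening in mm; "gripper_force": force on a finger pad.
Only numpy, scipy, OpenCV 4.12 (cv2) and the standard library are available. Lean on these libraries where they do the work, as an engineer would, in place of code of your own. Each camera call takes 0.05 s, during which the arm holds its last target. There are 200 camera calls.

## Working session

There is one attempt and no reset: what is moved stays moved. The work goes in short steps, Python scripts to look and compute and a tool call to move; the robot and the scene stay as the last step left them, time stands still between calls to the robot, and variables do not carry over. Pictures are saved under pics/ and viewed, at most 13 in all, crops included, and the job is handed in when it is done.

Besides the shell and the picture viewer there is one more tool, called after "Emit:" as name([rows], argument=value, ...), one row to a line, values as JSON. carry_out: Moves the arm, as the interface text tells. Its arguments: {"type":"object","properties":{"commands":{"type":"array"},"force":{"type":"number"}},"required":["commands"]}

```bash
mkdir -p pics
python3 - <<'E'
from workcell import state, grab_frame, camera_model
import cv2
for n in ("side","top"):
    cv2.imwrite(f"pics/{n}0.png",grab_frame(n)[:,:,::-1]); print(n,camera_model(n))
s=state();print(s["time_s"],s["ee_pos"],s["ee_rot"],s["gripper_width"])
E
```

```text
side {'fx': 516.5006762182147, 'fy': 516.5006762182147, 'cx': 317.101979569604, 'cy': 198.4835086394095, 'origin': array([543.150959  , 843.89387731, 962.17104838]), 'rotation': array([  45.90050743,   -0.66652652, -172.70821978])}
top {'fx': 427.6632066577111, 'fy': 427.6632066577111, 'cx': 325.26151533964884, 'cy': 200.35657361359125, 'origin': array([ 480.10297418,    6.89701646, 1082.43176333]), 'rotation': array([  8.82143404,  -0.87253906, -89.64447539])}
0.1 [138.12959792 557.71398533 213.22349981] [-1.79911914e+02 -1.62207314e-03  1.66089233e+02] 91.23643219725611
```

View pics/side0.png

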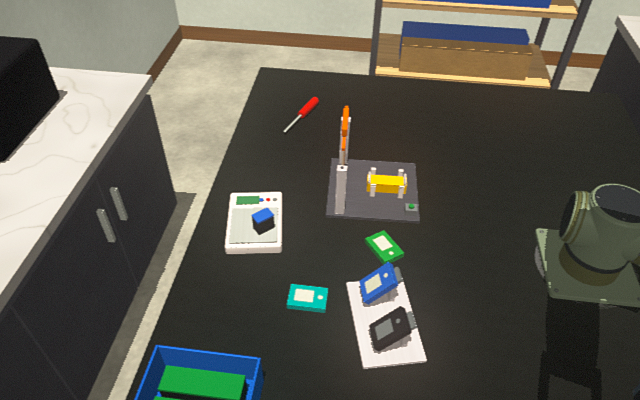

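View pics/top0.png

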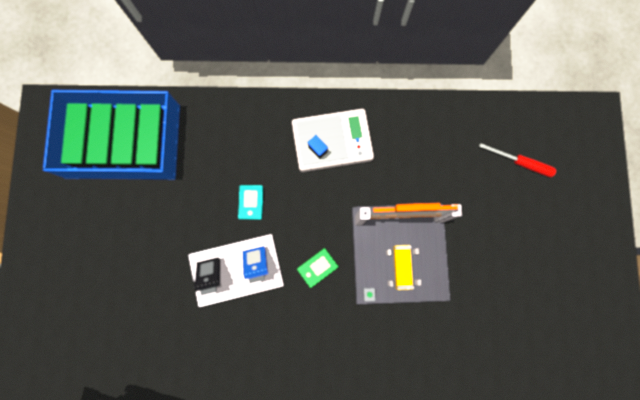

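Candidates for the blue cover, top / side pixels: blue (255,262)/(380,284), in the rack; black (208,273)/(391,327), in the rack; green (317,267)/(384,246) and turquoise (250,202)/(308,297), both loose on the table. The blue one fits, because it is blue, has a white label and sits in a rack cradle. I'll confirm that in an enlarged composite.

Run:
```python
import cv2,numpy as np
t=cv2.imread("pics/top0.png");s=cv2.imread("pics/side0.png")
c=lambda im,x,y,w:cv2.resize(im[y:y+w*3//4,x:x+w],(400,300),interpolation=cv2.INTER_CUBIC)
cv2.imwrite("pics/crop1.png",np.vstack([np.hstack([c(t,186,230,104),c(t,345,195,140)]),np.hstack([c(s,330,262,120),c(s,318,120,120)])]))
```

```text
(no output)
```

View pics/crop1.png

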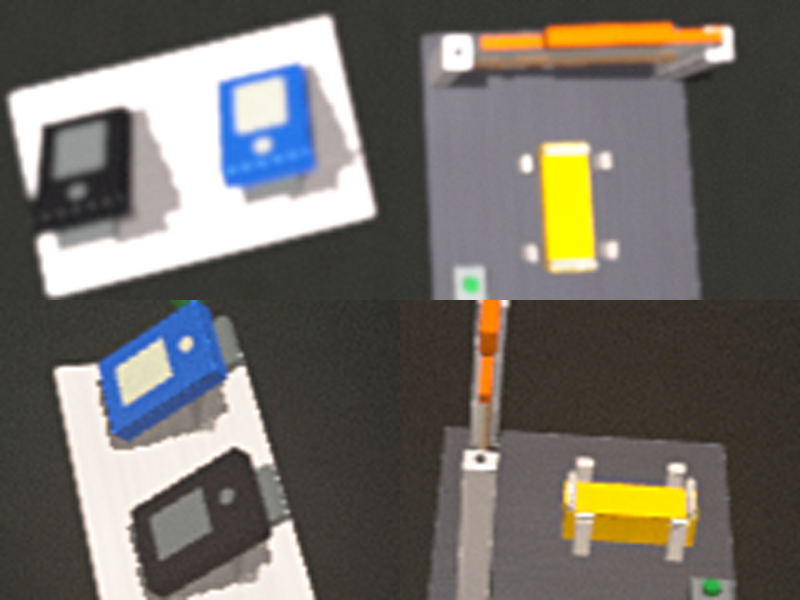

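The crop shows the blue cover with a white label in the rack's right cradle in the top view (255,262), and the black cover in the left one. The nest is the yellow block at top (403,267), with the guard on its far (+x) side. Next I'll fit the model to both views.

```bash
cat > h.py <<'E'
import cv2,numpy as np
from scipy.optimize import least_squares
from scipy.spatial.transform import Rotation as R
from scipy.ndimage import map_coordinates
from workcell import camera_model
CM={n:camera_model(n) for n in("side","top")}
def rpy(a): return R.from_euler("xyz",a,degrees=True)
def proj(n,P):
    c=CM[n];q=rpy(c["rotation"]).inv().apply(np.atleast_2d(P)-c["origin"])
    return np.c_[c["cx"]+c["fx"]*q[:,0]/-q[:,2], c["cy"]+c["fy"]*q[:,1]/q[:,2]]
def ray(n,uv,z):
    c=CM[n];uv=np.atleast_2d(uv)
    d=rpy(c["rotation"]).apply(np.c_[(uv[:,0]-c["cx"])/c["fx"],-(uv[:,1]-c["cy"])/c["fy"],-np.ones(len(uv))])
    return c["origin"]+d*((z-c["origin"][2])/d[:,2])[:,None]
def place(p,P): # p=x,y,yaw
    return rpy([0,0,p[2]]).apply(P)+[p[0],p[1],0]
def edgefit(ims,p0,segs,rng=6,n=25,iters=12):
    """segs: list of (cam,A,B) in body frame; planar pose x,y,yaw"""
    p=np.array(p0,float);t=np.linspace(.04,.96,n)[:,None]
    for it in range(iters):
        r=max(2.5,rng*(1-it/8));obs=[]
        for cam,A,B in segs:
            P=np.array(A)*(1-t)+np.array(B)*t;uv=proj(cam,place(p,P))
            d=uv[-1]-uv[0];nn=np.array([-d[1],d[0]])/np.hypot(*d)
            s=np.arange(-r,r+.01,.25);X=uv[:,None]+s[None,:,None]*nn
            g=cv2.GaussianBlur(ims[cam],(0,0),.7)
            v=map_coordinates(g,[X[...,1],X[...,0]],order=1);gr=np.abs(np.gradient(v,axis=1))
            w=gr**2;k=gr.argmax(1)
            W=w*(np.abs(s[None]-s[k][:,None])<1.3);off=(W*s).sum(1)/W.sum(1)
            obs.append((cam,P,uv+off[:,None]*nn,nn,gr.max(1)>4))
        f=lambda q:np.concatenate([((proj(c,place(q,P))-o)@nn)*m for c,P,o,nn,m in obs])
        sol=least_squares(f,p,loss="soft_l1",f_scale=.4,x_scale=[1,1,.5]);p=sol.x
    return p,np.median(np.abs(f(p)))
def loadg(tag): return {n:cv2.imread(f"pics/{n}{tag}.png").astype(float).mean(2) for n in CM}
def hullfit(masks,box,p0,free,n=48):
    """box corners (body), pose x y z rpy ; fits support function of masks"""
    a=np.arange(n)*2*np.pi/n;D=np.c_[np.cos(a),np.sin(a)]
    H={c:np.max(D@ (cv2.findNonZero(m)[:,0].T),1)+.5*0 for c,m in masks.items()}
    def f(q):
        p=np.array(p0,float);p[free]=q;W=R.from_euler("xyz",p[3:],degrees=True).apply(box)+p[:3]
        return np.concatenate([np.max(D@proj(c,W).T,1)+.0-H[c] for c in masks])
    s=least_squares(f,np.array(p0,float)[free],loss="soft_l1",f_scale=.7);return s.x,np.sqrt(np.mean(s.fun**2)),f(s.x)
E
python3 - <<'E'
from h import *
ims=loadg("0")
rk=np.array([[10,92],[330,14],[376,214],[48,296]])/3.846+[186,230]
C=ray("top",rk,10);print("rack corners",C.round(0).tolist())
print("fix corners",ray("top",[[353,206],[356,304],[449,299]],12).round(0).tolist(),"nest",ray("top",[[403,267]],42).round(0).tolist())
print("fix side",ray("side",[[331,159],[417,163],[420,221]],12).round(0).tolist())
c=C.mean(0);e=C[0]-C[3];yaw=np.degrees(np.arctan2(e[1],e[0]))
def sq(x0,x1,y0,y1,z,cam,which):
    S=[((x0,y0,z),(x0,y1,z)),((x1,y0,z),(x1,y1,z)),((x0,y0,z),(x1,y0,z)),((x0,y1,z),(x1,y1,z))]
    return [(cam,)+S[i] for i in which]
rt=sq(-65,65,-105,105,10,"top",range(4));rs=sq(-65,65,-105,105,10,"side",range(4))
for nm,s in(("top",rt),("side",rs),("both",rt+rs)):print("rack",nm,edgefit(ims,[c[0],c[1],yaw],s))
C=ray("top",[[403,267]],42)[0]
ft=sq(-85,155,-115,115,12,"top",[0,2,3]);fs=sq(-85,155,-115,115,12,"side",[0,2])
yt=sq(-40,40,-18,18,42,"top",[2,3]);ys=sq(-28,28,-18,18,42,"side",[2,3])
for nm,s in(("top",ft),("side",fs),("both",ft+fs),("both+y",ft+fs+yt+ys)):print("fix",nm,edgefit(ims,[C[0],C[1],3],s))
E
```

```text
rack corners [[509.0, 329.0, 10.0], [561.0, 125.0, 10.0], [434.0, 92.0, 10.0], [382.0, 298.0, 10.0]]
fix corners [[632.0, -79.0, 12.0], [391.0, -85.0, 12.0], [404.0, -314.0, 12.0]] nest [[481.0, -196.0, 42.0]]
fix side [[638.0, -297.0, 12.0], [393.0, -314.0, 12.0], [388.0, -85.0, 12.0]]
rack top (array([471.74938499, 211.4604478 ,  14.33078734]), np.float64(0.7747244107454612))
rack side (array([468.62492718, 216.02471831,  14.26241168]), np.float64(0.1918771631571714))
rack both (array([469.52253914, 214.02779847,  14.32713028]), np.float64(0.35203863505194644))
fix top (array([ 481.32848281, -197.19130095,    2.31685961]), np.float64(0.10002490982907221))
fix side (array([ 478.89738412, -195.90905706,    2.35471709]), np.float64(0.08277520869489534))
fix both (array([ 480.36696683, -197.05288588,    2.34668125]), np.float64(0.22500889901309298))
fix both+y (array([ 480.37870204, -197.66877974,    2.52080661]), np.float64(0.2619690529714005))
```

Run:
```python
from h import *
box=np.array([[x,y,z] for x in(-42,42) for y in(-28,28) for z in(0,16)],float)
ms={}
for n,(x,y,w,h) in {"top":(235,235,45,50),"side":(350,255,60,60)}.items():
    im=cv2.imread(f"pics/{n}0.png");hsv=cv2.cvtColor(im,cv2.COLOR_BGR2HSV)
    m=cv2.inRange(hsv,(100,110,50),(125,255,255));k=np.zeros_like(m);k[y:y+h,x:x+w]=m[y:y+h,x:x+w];ms[n]=k;print(n,cv2.boundingRect(k),cv2.countNonZero(k))
for yaw in(14.3,194.3):
    for fr in([0,1,2],[0,1,2,5],[0,1,2,3,4,5]):
        for nm,M in(("both",ms),("top",{"top":ms["top"]}),("side",{"side":ms["side"]})):
            if nm!="both" and len(fr)>3: continue
            x,r,_=hullfit(M,box,[483,160,57,0,45,yaw],fr);print(yaw,nm,x.round(1),round(r,2))
```

```text
top (243, 247, 25, 32) 449
side (360, 262, 38, 42) 723
14.3 both [483.4 155.3  51.1] 1.48
14.3 top [485.7 174.2 -65.6] 0.36
14.3 side [481.3 133.3  22.5] 0.51
14.3 both [483.3 155.7  51.2  12.1] 1.48
14.3 both [483.2 156.9  54.   -1.8  51.6  10.4] 1.08
194.3 both [492.3 158.9  47.3] 5.63
194.3 top [ 495.5  183.1 -112.7] 1.67
194.3 side [488.1  99.3 -26.2] 7.4
194.3 both [492.2 155.6  50.1 160.2] 4.57
194.3 both [ 4.895e+02  1.526e+02  5.570e+01 -1.000e-01  5.460e+01  9.630e+01] 3.3
```

```bash
cat >> h.py <<'E'
def frame(x,z):
    x=np.array(x,float);z=np.array(z,float)/np.linalg.norm(z);x=x-z*(x@z);x/=np.linalg.norm(x)
    return R.from_matrix(np.c_[x,np.cross(z,x),z])
def rel(T,Rt):
    from workcell import state
    s=state();R0=rpy(s["ee_rot"]);print("turn",np.degrees((R0.inv()*Rt).as_rotvec()).round(2),"shift",R0.inv().apply(np.array(T)-s["ee_pos"]).round(1))
def coverR(yaw=14.3,p=45): return R.from_euler("xyz",[0,p,yaw],degrees=True)
E
python3 - <<'E'
from h import *
C=coverR();o=np.array([483.4,157,54]);cz=C.apply([0,0,1]);cx=C.apply([1,0,0])
T=frame(-cx,-cz);P=o-11*cz
print(P,cz);rel(P+110*cz,T)
T2=frame(cx,-cz);rel(P+110*cz,T2)
E
```

```text
[475.86282646 155.07879855  46.22182541] [0.68519759 0.17465468 0.70710678]
turn [ 10.99  44.05 -26.77] shift [-493.2 -272.7   89.6]
turn [ 58.62 -14.63 141.59] shift [-493.2 -272.7   89.6]
```

Emit:
carry_out([
  [11, 44, -26.8, -493, -273, 0, 1],
  [11, 44, -26.8, -493, -273, 0, 1],
  [11, 44, -26.8, -493, -273, 0, 1],
  [11, 44, -26.8, -493, -273, 0, 1],
  [11, 44, -26.8, -493, -273, 0, 1],
  [11, 44, -26.8, -493, -273, 0, 1],
  [11, 44, -26.8, -493, -273, 0, 1],
  [11, 44, -26.8, -493, -273, 0, 1],
  [11, 44, -26.8, -493, -273, 0, 1],
  [11, 44, -26.8, -493, -273, 0, 1],
  [11, 44, -26.8, -493, -273, 0, 1],
  [11, 44, -26.8, -493, -273, 0, 1],
  [11, 44, -26.8, -493, -273, 0, 1],
  [11, 44, -26.8, -493, -273, 0, 1],
  [11, 44, -26.8, -493, -273, 45, 1],
  [11, 44, -26.8, -493, -273, 90, 1],
  [11, 44, -26.8, -493, -273, 90, 1],
], force=15)

```text
time_s: 1.8
ee_pos: [547.6, 175.3, 119.4]
ee_rot: [179.9, -45.6, -165.5]
force: [-0.3, -0.7, -0.1]
gripper_width: 91.7
gripper_force: 0.0
```

Run:
```python
from h import *
from workcell import *
C=coverR();o=np.array([483.4,157,54]);cz=C.apply([0,0,1]);T=frame(-C.apply([1,0,0]),-cz)
s=state();print(s["qpos"].round(0),s["ee_pos"].round(1));rel(o-11*cz+110*cz,T)
for n in CM: cv2.imwrite(f"pics/{n}1.png",grab_frame(n)[:,:,::-1]); print(n,proj(n,s["ee_pos"]),proj(n,o))
t=cv2.imread("pics/top1.png");s=cv2.imread("pics/side1.png")
cv2.imwrite("pics/crop2.png",np.hstack([cv2.resize(t[200:320,190:310],(400,400),interpolation=2),cv2.resize(s[210:350,300:440],(400,400),interpolation=2)]))
```

```text
[ 16.  48.  65.   1. 113. -89.] [547.6 175.3 119.4]
turn [-0.05 -0.56  0.16] shift [ 1.1 -1.9 -5.6]
side [[351.38175373 268.3921369 ]] [[379.93129478 283.79516953]]
top [[243.85717988 235.79812029]] [[255.40341218 264.9224311 ]]
```

View pics/crop2.png

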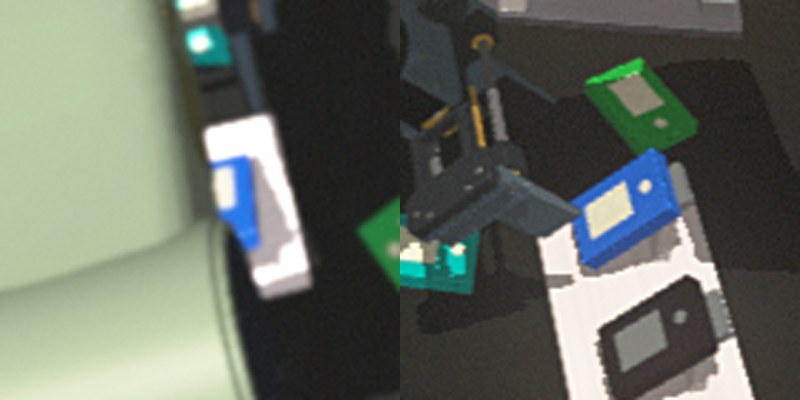

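The side crop shows the open gripper up-slope of the blue cover, with the near fingertip at about (363,284). The covers are undisturbed. I'll check the calibration against that fingertip.

Run:
```python
from h import *
from workcell import *
s=state();T=rpy(s["ee_rot"])
for a in [(-16,46,0),(16,46,0),(-16,58,0),(16,58,0),(-16,58,-30)]:
    p=proj("side",s["ee_pos"]+T.apply(a))[0];print(a,p.round(1),((p-[300,210])*2.857+[400,0]).round(0))
for y,z in((157,54),(152,54),(162,54)):
  o=np.array([483.4,y,z])
  print(y,[((proj("side",o+coverR().apply(c))[0]-[300,210])*2.857+[400,0]).round(0).tolist() for c in((42,28,16),(42,-28,16),(-42,-28,16),(-42,28,16))])
```

```text
(-16, 46, 0) [348.3 288.8] [538. 225.]
(16, 46, 0) [360.2 280.9] [572. 202.]
(-16, 58, 0) [349.3 293.7] [541. 239.]
(16, 58, 0) [361.4 285.8] [575. 217.]
(-16, 58, -30) [339.2 288.4] [512. 224.]
157 [[580.0, 261.0], [567.0, 201.0], [650.0, 146.0], [667.0, 206.0]]
152 [[581.0, 255.0], [567.0, 196.0], [650.0, 140.0], [667.0, 200.0]]
162 [[580.0, 266.0], [566.0, 206.0], [650.0, 151.0], [667.0, 211.0]]
```

Emit:
carry_out([
  [0, -0.6, 0, 1, -2, 30, 1],
  [0, -0.6, 0, 1, -2, 55, 1],
  [0, -0.6, 0, 1, -2, 75, 1],
  [0, -0.6, 0, 1, -2, 90, 1],
  [0, -0.6, 0, 1, -2, 100, 1],
  [0, -0.6, 0, 1, -2, 104, 1],
  [0, -0.6, 0, 1, -2, 104, 1],
  [0, -0.6, 0, 1, -2, 104, 1],
])

```text
time_s: 2.7
ee_pos: [480.7, 154.8, 51.8]
ee_rot: [179.9, -44.2, -165.6]
force: [-0.1, 0.5, -0.4]
gripper_width: 91.1
gripper_force: 0.0
```

Run:
```python
from h import *
from workcell import *
C=coverR();o=np.array([483.4,157,54]);cz=C.apply([0,0,1]);rel(o-11*cz,frame(-C.apply([1,0,0]),-cz));print(state()["force"])
s=grab_frame("side")[:,:,::-1];cv2.imwrite("pics/side2.png",s)
cv2.imwrite("pics/crop3.png",cv2.resize(s[230:350,320:440],(600,600),interpolation=2))
```

```text
turn [0.03 0.81 0.08] shift [-0.6  1.5  7.2]
[-0.05283224  0.45347099 -0.39174302]
```

View pics/crop3.png

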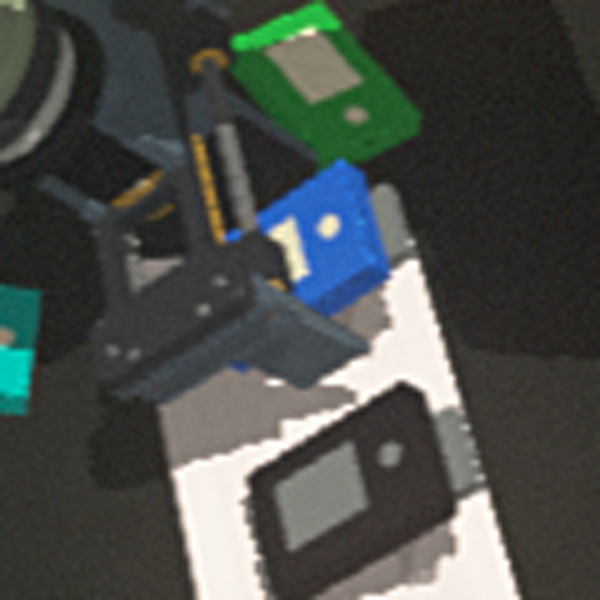

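The side crop shows the fingers straddling the blue cover, clear of the rack and the black cover. I'll go 7 mm deeper and close.

Emit:
carry_out([
  [0, 0.8, 0, -0.6, 1.5, 4, 1],
  [0, 0.8, 0, -0.6, 1.5, 7, 1],
  [0, 0.8, 0, -0.6, 1.5, 7, 1],
  [0, 0.8, 0, -0.6, 1.5, 7, 0],
  [0, 0.8, 0, -0.6, 1.5, 7, -0.5],
  [0, 0.8, 0, -0.6, 1.5, 7, -1],
  [0, 0.8, 0, -0.6, 1.5, 7, -1],
  [0, 0.8, 0, -0.6, 1.5, 7, -1],
  [0, 0.8, 0, -0.6, 1.5, 7, -1],
  [0, 0.8, 0, -0.6, 1.5, 7, -1],
  [0, 0.8, 0, -0.6, 1.5, 7, -1],
], force=15)

```text
time_s: 3.85
ee_pos: [475.1, 154.9, 45.6]
ee_rot: [179.9, -45.1, -165.6]
force: [-0.3, -0.7, 0.8]
gripper_width: 56.2
gripper_force: 15.0
```

Emit:
carry_out([
  [0, 0, 0, 0, 0, -10, -1],
  [0, 0, 0, 0, 0, -30, -1],
  [0, 0, 0, 0, 0, -60, -1],
  [0, 0, 0, 0, 0, -90, -1],
  [0, 0, 0, 0, 0, -110, -1],
  [0, 0, 0, 0, 0, -110, -1],
  [0, 0, 0, 0, 0, -110, -1],
  [0, 0, 0, 0, 0, -110, -1],
])

```text
time_s: 4.65
ee_pos: [549.7, 173.7, 122.4]
ee_rot: [179.9, -45.3, -165.6]
force: [0.2, -0.1, -0.4]
gripper_width: 55.8
gripper_force: 15.0
```

Run:
```python
from h import *
from workcell import *
F=rpy([0,0,2.4]);rel([480.4,-197.4,110],frame(-F.apply([1,0,0]),[0,0,-1]));s=state();print(s["ee_pos"],s["gripper_width"])
```

```text
turn [ -4.65 -45.09  11.33] shift [ 103.4 -342.4  121.4]
[549.66802684 173.68585625 122.40622959] 55.76396549733795
```

Emit:
carry_out([
  [-1.2, -11, 2.8, 10, -40, 5, -1],
  [-2.3, -22, 5.6, 30, -80, 20, -1],
  [-3.5, -33, 8.5, 50, -125, 40, -1],
  [-4.6, -41, 11.3, 65, -170, 60, -1],
  [-4.6, -45.1, 11.3, 75, -215, 75, -1],
  [-4.6, -45.1, 11.3, 85, -260, 90, -1],
  [-4.6, -45.1, 11.3, 95, -300, 105, -1],
  [-4.6, -45.1, 11.3, 103, -330, 118, -1],
  [-4.6, -45.1, 11.3, 103.4, -342.4, 121.4, -1],
  [-4.6, -45.1, 11.3, 103.4, -342.4, 121.4, -1],
  [-4.6, -45.1, 11.3, 103.4, -342.4, 121.4, -1],
  [-4.6, -45.1, 11.3, 103.4, -342.4, 121.4, -1],
  [-4.6, -45.1, 11.3, 103.4, -342.4, 121.4, -1],
  [-4.6, -45.1, 11.3, 103.4, -342.4, 121.4, -1],
])

```text
time_s: 6.05
ee_pos: [481.6, -196.1, 110.4]
ee_rot: [180.0, 0.1, -177.5]
force: [-0.3, 0.9, -0.6]
gripper_width: 55.9
gripper_force: 15.0
```

Run:
```python
from h import *
from workcell import *
F=rpy([0,0,2.4]);rel([480.4,-197.4,65],frame(-F.apply([1,0,0]),[0,0,-1]));s=state();print(s["qpos"].round(0),s["ee_pos"],s["ee_rot"],s["gripper_width"])
for n in CM: cv2.imwrite(f"pics/{n}3.png",grab_frame(n)[:,:,::-1])
t=cv2.imread("pics/top3.png");s=cv2.imread("pics/side3.png")
cv2.imwrite("pics/crop4.png",np.hstack([cv2.resize(t[195:315,345:465],(400,400),interpolation=2),cv2.resize(s[110:230,320:440],(400,400),interpolation=2)]))
```

```text
turn [0.01 0.14 0.14] shift [ 1.4 -1.3 45.4]
[ -23.   19.  106.    0.   56. -116.] [ 481.62984374 -196.09456199  110.37768995] [ 1.79986525e+02  1.42142505e-01 -1.77455596e+02] 55.88694038357627
```

View pics/crop4.png

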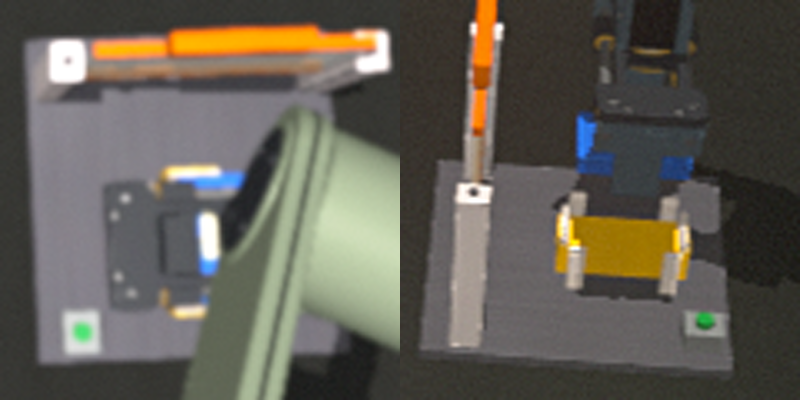

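The crop shows the cover held level over the nest. Cover ends in the side crop are at x≈577 and 692, and the finger centre is at about 637. Next I'll measure the cover against the nest in the same camera.

Run:
```python
from h import *
ims=loadg("3")
for n in CM: # use saturation-like channel: blue minus red
    im=cv2.imread(f"pics/{n}3.png").astype(float);ims[n]=im[:,:,0]-im[:,:,2]
for z in(121.4,):
  V=[("side",(s*42,28,z+1),(s*42,28,z+15)) for s in(-1,1)]
  B=[("side",(-41,28,z),(-18,28,z)),("side",(18,28,z),(41,28,z))]
  print("side cover",edgefit(ims,[481.6,-196.1,2.5],V+B,rng=4))
  for off in (0,):
    uv=proj("top",place([481.6,-196.1,2.5],np.array([[42,y,z+16] for y in(0,-6,-10,-14)])));print(uv.round(1).tolist())
    for u,v in uv:
        col=cv2.GaussianBlur(ims["top"],(0,0),.6)[int(v)-6:int(v)+7,int(round(u))];print(int(v)-6,col.round(0).tolist())
```

```text
side cover (array([ 480.21276574, -200.57391904,    1.66872763]), np.float64(0.1527867050871045))
[[410.1, 247.4], [412.8, 247.3], [414.6, 247.2], [416.4, 247.1]]
241 [3.0, 3.0, -2.0, -15.0, -18.0, 10.0, 62.0, 130.0, 166.0, 153.0, 91.0, 25.0, 2.0]
241 [4.0, 4.0, 4.0, 6.0, 26.0, 80.0, 142.0, 173.0, 169.0, 135.0, 69.0, 13.0, -1.0]
241 [5.0, 4.0, 4.0, 6.0, 26.0, 81.0, 143.0, 175.0, 176.0, 144.0, 76.0, 17.0, 1.0]
241 [5.0, 4.0, 3.0, 5.0, 24.0, 77.0, 137.0, 168.0, 169.0, 138.0, 73.0, 19.0, 3.0]
```

Emit:
carry_out([
  [0, 0.1, 0.1, 2, -1, 15, -1],
  [0, 0.1, 0.1, 2, -1, 30, -1],
  [0, 0.1, 0.1, 2, -1, 38, -1],
  [0, 0.1, 0.1, 2, -1, 40, -1],
  [0, 0.1, 0.1, 2, -1, 40, -1],
  [0, 0.1, 0.1, 2, -1, 40, -1],
  [0, 0.1, 0.1, 2, -1, 40, -1],
  [0, 0.1, 0.1, 2, -1, 40, -1],
  [0, 0.1, 0.1, 2, -1, 40, -1],
  [0, 0.1, 0.1, 2, -1, 40, -1],
])

```text
time_s: 7.15
ee_pos: [479.6, -198.2, 70.5]
ee_rot: [-180.0, 0.1, -177.7]
force: [-0.3, -0.2, -0.8]
gripper_width: 56.0
gripper_force: 15.0
```

Run:
```python
from h import *
from workcell import *
s=state();e=s["ee_pos"];print(e,s["ee_rot"],s["force"])
ims={}
for n in CM:
    im=grab_frame(n)[:,:,::-1];cv2.imwrite(f"pics/{n}4.png",im);im=im.astype(float);ims[n]=im[:,:,0]-im[:,:,2]
z=e[2]+11
for zz in (z,z+4):
  V=[("side",(s*42,28,zz+1),(s*42,28,zz+15)) for s in(-1,1)]
  B=[("side",(-41,28,zz),(-18,28,zz)),("side",(18,28,zz),(41,28,zz))]
  print("side cover",edgefit(ims,[e[0],e[1],2.4],V+B,rng=4))
  u,v=proj("top",place([e[0],e[1],2.4],np.array([[42,-10,zz+16]])))[0]
  col=cv2.GaussianBlur(ims["top"],(0,0),.6)[:,int(round(u))];r=int(v)
  k=next(i for i in range(r-8,r+6) if col[i]>88);edge=k-1+(88-col[k-1])/(col[k]-col[k-1]);print("top",v,edge,"dx",(v-edge)*(1082-zz-16)/427)
s=cv2.imread("pics/side4.png");t=cv2.imread("pics/top4.png")
cv2.imwrite("pics/crop5.png",np.hstack([cv2.resize(t[215:295,365:445],(400,400),interpolation=2),cv2.resize(s[130:210,345:425],(400,400),interpolation=2)]))
```

```text
[ 479.57013901 -198.19768479   70.49055016] [-1.79999900e+02  6.10755258e-02 -1.77654686e+02] [-0.27156427 -0.2399951  -0.80326484]
side cover (array([ 478.99766041, -199.44383653,    2.9765011 ]), np.float64(0.06012325667297844))
top 248.87738025044348 248.0030776966987 dx 2.015829335321427
side cover (array([ 479.36598518, -194.85261055,    3.13466291]), np.float64(0.0690861023283674))
top 248.80529917182383 248.0030776966987 dx 1.8421211644635629
```

View pics/crop5.png

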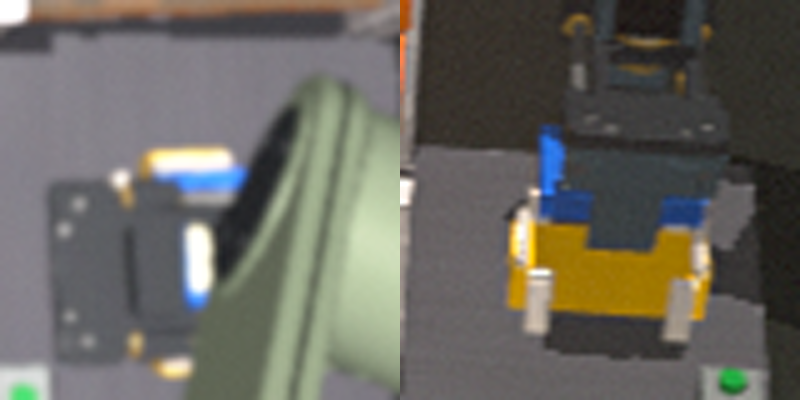

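The crop shows the cover centred along the nest in x. Relative offsets are under 0.3 mm in both cameras. Going down in guarded steps.

Emit:
carry_out([
  [0, 0, 0, 0, 1, 12, -1],
  [0, 0, 0, 0, 1, 22, -1],
  [0, 0, 0, 0, 1, 28, -1],
  [0, 0, 0, 0, 1, 31, -1],
  [0, 0, 0, 0, 1, 33, -1],
  [0, 0, 0, 0, 1, 33, -1],
  [0, 0, 0, 0, 1, 33, -1],
])

```text
time_s: 7.95
ee_pos: [479.7, -197.3, 37.5]
ee_rot: [-180.0, 0.1, -177.7]
force: [-0.3, -0.2, 0.2]
gripper_width: 55.8
gripper_force: 15.0
```

Emit:
carry_out([
  [0, 0, 0, 0, 0, 1.5, -1],
  [0, 0, 0, 0, 0, 3, -1],
  [0, 0, 0, 0, 0, 4.5, -1],
  [0, 0, 0, 0, 0, 4.5, -1],
  [0, 0, 0, 0, 0, 4.5, -1],
])

```text
time_s: 8.45
ee_pos: [479.5, -197.2, 32.8]
ee_rot: [180.0, 0.0, -177.7]
force: [-0.5, -0.3, -0.3]
gripper_width: 55.9
gripper_force: 15.0
```

Emit:
carry_out([
  [0, 0, 0, 0, 0, 1, -1],
  [0, 0, 0, 0, 0, 2, -1],
  [0, 0, 0, 0, 0, 2, -1],
  [0, 0, 0, 0, 0, 2, -1],
])

```text
time_s: 8.85
ee_pos: [479.5, -197.1, 30.8]
ee_rot: [180.0, 0.0, -177.7]
force: [-0.8, 0.6, -0.6]
gripper_width: 55.6
gripper_force: 15.0
```

Emit:
carry_out([
  [0, 0, 0, 0, 0, 1, -1],
  [0, 0, 0, 0, 0, 2, -1],
  [0, 0, 0, 0, 0, 2, -1],
  [0, 0, 0, 0, 0, 2, -1],
])

```text
time_s: 9.25
ee_pos: [479.5, -197.1, 28.8]
ee_rot: [180.0, 0.0, -177.7]
force: [-0.4, -0.4, -1.0]
gripper_width: 56.0
gripper_force: 15.0
```

Emit:
carry_out([
  [0, 0, 0, 0, 0, 0.7, -1],
  [0, 0, 0, 0, 0, 1.4, -1],
  [0, 0, 0, 0, 0, 1.4, -1],
  [0, 0, 0, 0, 0, 1.4, -1],
])

```text
time_s: 9.65
ee_pos: [479.6, -197.2, 27.8]
ee_rot: [-180.0, 0.1, -177.7]
force: [-0.8, 0.4, 3.8]
gripper_width: 55.5
gripper_force: 15.0
```

Run:
```python
from h import *
from workcell import *
s=state();e=s["ee_pos"];print(e,s["force"])
for n in CM: cv2.imwrite(f"pics/{n}5.png",grab_frame(n)[:,:,::-1])
s=cv2.imread("pics/side5.png");t=cv2.imread("pics/top5.png")
cv2.imwrite("pics/crop6.png",np.hstack([cv2.resize(t[215:295,365:445],(300,300),interpolation=2),cv2.resize(s[150:210,355:415],(500,500),interpolation=2)[:300]if 0 else cv2.resize(s[150:210,350:450],(500,300),interpolation=2)]))
```

```text
[ 479.5956561  -197.20035068   27.79765379] [-0.84460993  0.38146493  3.83581384]
```

View pics/crop6.png

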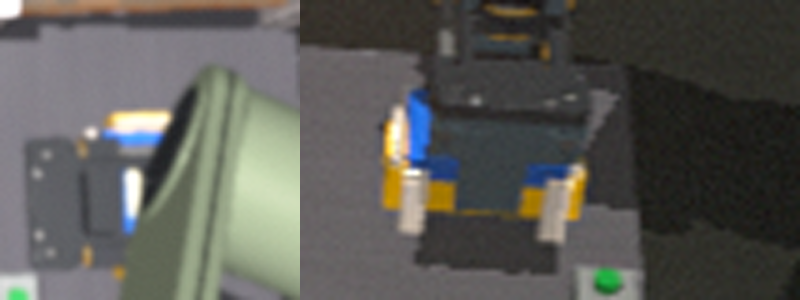

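The crop shows the cover between the guides, with its lower edge on the yellow block. Contact force is 3.8 N. Releasing.

Emit:
carry_out([
  [0, 0, 0, 0, 0, 0, -0.2],
  [0, 0, 0, 0, 0, 0, 0.4],
  [0, 0, 0, 0, 0, 0, 0.7],
  [0, 0, 0, 0, 0, 0, 0.85],
  [0, 0, 0, 0, 0, 0, 0.85],
  [0, 0, 0, 0, 0, 0, 0.85],
  [0, 0, 0, 0, 0, -15, 0.85],
  [0, 0, 0, 0, 0, -40, 0.85],
  [0, 0, 0, 0, 0, -80, 0.85],
  [0, 0, 0, 50, 0, -130, 0.85],
  [0, 0, 0, 90, 0, -180, 0.85],
  [0, 0, 0, 130, 0, -230, 0.85],
  [0, 0, 0, 130, 0, -280, 0.85],
  [0, 0, 0, 130, 0, -290, 0.85],
  [0, 0, 0, 130, 0, -290, 0.85],
  [0, 0, 0, 130, 0, -290, 0.85],
])

```text
time_s: 11.35
ee_pos: [349.5, -202.8, 318.5]
ee_rot: [-179.9, 0.2, -177.7]
force: [-0.1, -0.2, -1.0]
gripper_width: 84.1
gripper_force: 0.0
```

Run:
```python
from h import *
from workcell import *
print(state()["ee_pos"],state()["ee_rot"])
ims={}
for n in CM: im=grab_frame(n)[:,:,::-1];cv2.imwrite(f"pics/{n}6.png",im);im=im.astype(float);ims[n]=im[:,:,0]-im[:,:,2]
z=42
T=[("side",(-40,28,z+16),(40,28,z+16)),("side",(-40,-28,z+16),(40,-28,z+16)),("side",(-42,-26,z+16),(-42,26,z+16)),("side",(42,-26,z+16),(42,26,z+16))]
print("side",edgefit(ims,[479,-196,2.4],T,rng=3));T=[("top",)+a[1:] for a in T];print("top",edgefit(ims,[481,-197,2.4],T,rng=3))
g=loadg("6");H=lambda c:[(c,(s*90,-45 if 0 else -1,0),(0,0,0)) for s in(1,)]
for n in CM:
    hsv=cv2.cvtColor(cv2.imread(f"pics/{n}6.png"),cv2.COLOR_BGR2HSV);m=cv2.inRange(hsv,(5,150,120),(18,255,255));print(n,"orange",cv2.boundingRect(m))
for q in(106,110):print(q,[proj(n,place([480,-197,2.4],np.array([[120,-45,166+q],[120,45,166+q]]))).round(0).tolist() for n in CM])
s=cv2.imread("pics/side6.png");t=cv2.imread("pics/top6.png")
cv2.imwrite("pics/crop7.png",np.hstack([cv2.resize(t[190:310,340:460],(400,400),interpolation=2),cv2.resize(s[100:220,315:435],(400,400),interpolation=2)]))
```

```text
[ 349.52268841 -202.75625488  318.47593078] [-179.89868512    0.21546004 -177.68112663]
side (array([ 478.54326534, -197.4408121 ,    2.67086863]), np.float64(0.12425810698320258))
top (array([ 480.75244431, -197.08889703,    2.43304285]), np.float64(0.48794709863178687))
side orange (183, 37, 419, 139)
top orange (373, 202, 84, 11)
106 [[[346.0, 94.0], [345.0, 115.0]], [[446.0, 204.0], [399.0, 205.0]]]
110 [[[346.0, 92.0], [345.0, 114.0]], [[447.0, 203.0], [400.0, 205.0]]]
```

View pics/crop7.png

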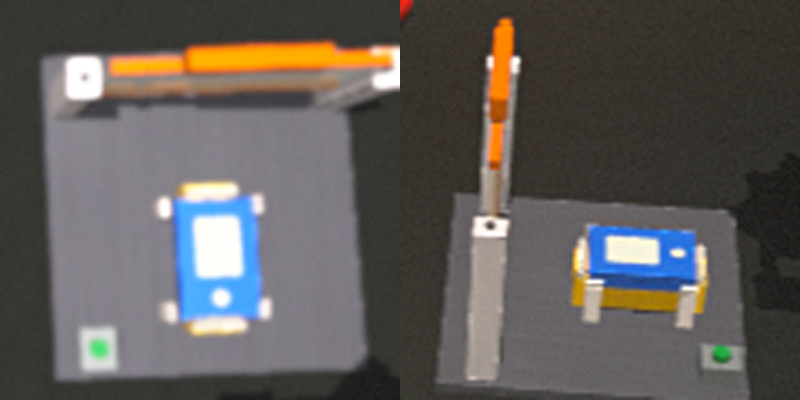

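The crop shows the cover flat between all the guides, label up and free of the gripper. The guard is still up, with the handle's top in side pixels at about (346,106–130). I'll close the fingers and go above the handle.

Emit:
carry_out([
  [0, 0, 0, -40, 0.7, 0, 0],
  [0, 0, 0, -80, 0.7, 0, -0.5],
  [0, 0, 0, -120, 0.7, 0, -1],
  [0, 0, 0, -160, 0.7, 0, -1],
  [0, 0, 0, -200, 0.7, 0, -1],
  [0, 0, 0, -235, 0.7, 0, -1],
  [0, 0, 0, -251, 0.7, 0, -1],
  [0, 0, 0, -251, 0.7, 0, -1],
  [0, 0, 0, -251, 0.7, 10, -1],
  [0, 0, 0, -251, 0.7, 18, -1],
  [0, 0, 0, -251, 0.7, 18, -1],
  [0, 0, 0, -251, 0.7, 18, -1],
  [0, 0, 0, -251, 0.7, 18, -1],
])

```text
time_s: 12.75
ee_pos: [599.8, -191.7, 300.2]
ee_rot: [-180.0, 0.1, -177.7]
force: [0.4, -0.5, -0.8]
gripper_width: 0.8
gripper_force: 0.0
```

Descend about 100 mm/s and watch for the force.

Emit:
carry_out([
  [0, 0, 0, 0, 0, 10, -1],
  [0, 0, 0, 0, 0, 20, -1],
  [0, 0, 0, 0, 0, 30, -1],
  [0, 0, 0, 0, 0, 40, -1],
  [0, 0, 0, 0, 0, 50, -1],
  [0, 0, 0, 0, 0, 60, -1],
  [0, 0, 0, 0, 0, 70, -1],
  [0, 0, 0, 0, 0, 80, -1],
  [0, 0, 0, 0, 0, 85, -1],
  [0, 0, 0, 0, 0, 85, -1],
])

```text
time_s: 13.75
ee_pos: [600.1, -191.5, 213.7]
ee_rot: [180.0, -0.0, -177.7]
force: [-0.4, -0.5, 0.2]
gripper_width: 0.3
gripper_force: 0.0
```

Emit:
carry_out([
  [0, 0, 0, 0, 0, 8, -1],
  [0, 0, 0, 0, 0, 16, -1],
  [0, 0, 0, 0, 0, 24, -1],
  [0, 0, 0, 0, 0, 32, -1],
  [0, 0, 0, 0, 0, 40, -1],
])

```text
time_s: 14.25
ee_pos: [600.6, -191.7, 174.0]
ee_rot: [-180.0, 0.1, -177.7]
force: [0.3, 0.4, 3.3]
gripper_width: 0.8
gripper_force: 1.9
```

Run:
```python
from h import *
from workcell import *
print(state()["ee_pos"],state()["force"])
for n in CM: cv2.imwrite(f"pics/{n}7.png",grab_frame(n)[:,:,::-1])
s=cv2.imread("pics/side7.png");t=cv2.imread("pics/top7.png")
cv2.imwrite("pics/crop8.png",np.hstack([cv2.resize(t[190:310,340:460],(400,400),interpolation=2),cv2.resize(s[100:220,315:435],(400,400),interpolation=2)]))
```

```text
[ 600.60250657 -191.65572902  173.96103186] [0.28625637 0.41943241 3.34817834]
```

View pics/crop8.png

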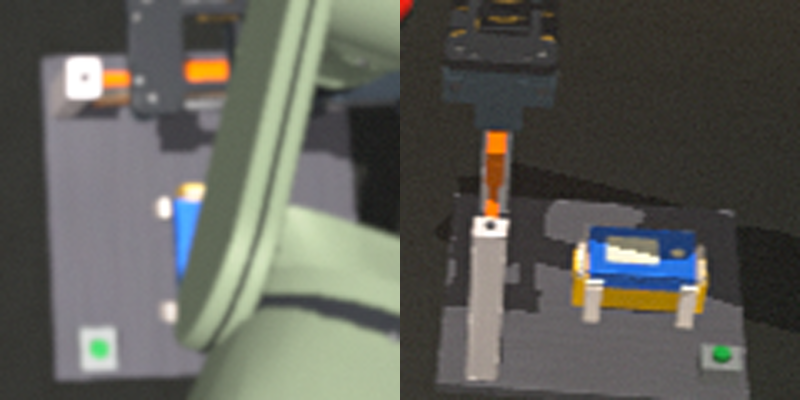

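The crop shows the fingertips on the orange handle, which has come down with them. The force is about 3 N. I'll press on to the stop.

Emit:
carry_out([
  [0, 0, 0, 0, 0, 3, -1],
  [0, 0, 0, 0, 0, 6, -1],
  [0, 0, 0, 0, 0, 8, -1],
  [0, 0, 0, 0, 0, 8, -1],
  [0, 0, 0, 0, 0, 8, -1],
])

```text
time_s: 14.85
ee_pos: [600.1, -191.5, 166.3]
ee_rot: [180.0, 0.0, -177.7]
force: [-1.3, 0.2, 1.1]
gripper_width: 0.7
gripper_force: 0.8
```

Emit:
carry_out([
  [0, 0, 0, 0, 0, 1, -1],
  [0, 0, 0, 0, 0, 1.5, -1],
  [0, 0, 0, 0, 0, 2, -1],
  [0, 0, 0, 0, 0, 2, -1],
])

```text
time_s: 15.25
ee_pos: [600.1, -191.4, 166.2]
ee_rot: [-180.0, 0.1, -177.7]
force: [-3.0, 1.4, 10.1]
gripper_width: 0.6
gripper_force: 4.8
```

The height stays at 166.2 mm while the force rises to 10 N, so the guard is on its stop. Lifting straight off and checking.

Emit:
carry_out([
  [0, 0, 0, 0, 0, -5, -1],
  [0, 0, 0, 0, 0, -20, -1],
  [0, 0, 0, 0, 0, -50, -1],
  [0, 0, 0, 0, 0, -90, -1],
  [0, 0, 0, 0, 0, -130, -1],
  [0, 0, 0, 40, 0, -150, -1],
  [0, 0, 0, 80, 0, -150, -1],
  [0, 0, 0, 120, 0, -150, -1],
  [0, 0, 0, 160, 0, -150, -1],
  [0, 0, 0, 200, 0, -150, -1],
  [0, 0, 0, 230, 0, -150, -1],
  [0, 0, 0, 240, 0, -150, -1],
  [0, 0, 0, 240, 0, -150, -1],
  [0, 0, 0, 240, 0, -150, -1],
  [0, 0, 0, 240, 0, -150, -1],
  [0, 0, 0, 240, 0, -150, -1],
])

```text
time_s: 16.85
ee_pos: [361.4, -201.4, 314.0]
ee_rot: [180.0, 0.0, -177.6]
force: [-0.0, 0.3, 0.2]
gripper_width: 0.2
gripper_force: 0.0
```

Run:
```python
from h import *
from workcell import *
print(state()["force"])
for n in CM: cv2.imwrite(f"pics/{n}8.png",grab_frame(n)[:,:,::-1])
s=cv2.imread("pics/side8.png")
print(proj("side",place([480,-197,2.4],np.array([[120,45,166],[120,45,142],[120,-45,166]]))).round(0).tolist())
cv2.imwrite("pics/crop9.png",cv2.resize(s[90:350,220:450],(530,600),interpolation=2))
```

```text
[-0.04830903  0.29026265  0.2451982 ]
[[342.0, 151.0], [342.0, 158.0], [344.0, 129.0]]
```

View pics/crop9.png

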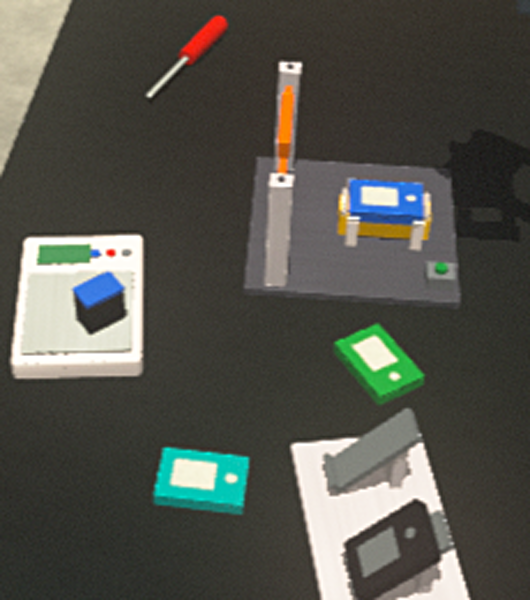

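The crop shows the guard down: the handle's ends are at about (344,128) and (342,150) in the side image, against a prediction of (344,129) and (342,151). The blue cover is flat in the nest, and the black cover and the cartridge are in place.

```bash
python3 -c "
from workcell import workorder
print(workorder.job_done())"
```

```text
the job is handed in; nothing more can be done
None
```

The job is handed in, with no verdict returned: the final image shows the blue cover flat in the nest, label up and let go, and the guard lowered to its stop after that; the black cover and the cartridge look undisturbed.

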